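Scrape the offcuts off the sloping carving board

TASK

Take the scraper from its stand and wipe all four wood offcuts lengthwise along the sloping board, off the end that stands over the plywood bin, so that they drop into the bin. Hold the blade square to the slope with its whole edge lightly pressed on the board from behind the offcuts right to the end of the board at the bin, without digging in, and never touch the offcuts with the gripper. Then set the scraper back in its stand as it was, and leave the jar, the carved leg and the hammer where they are.

Things in the scene. Friction and masses are not known exactly. Their poses are not given: they have to be found in the camera images.
- scraper: hand scraper, 0.3 kg: aluminium holder 118 x 40 x 18 mm, wooden grip 100 x 28 x 42 mm on top (18 to 60 mm above origin), steel blade 118 x 4 mm sticking out below. Origin: centre of holder's underside, x along the blade, z up. Blade is clamped at a differing depth, its edge 16 to 36 mm below origin, not measured, so feel for it; it springs in up to 4 mm (9 N/mm). Pressing over 25 N digs in
- stand: dark wooden scraper stand, fixed, 130 x 70 mm: two rails along x, 50 mm high, 20 mm wide, 22 mm slot between, 42 mm deep. The holder rests on the rails (scraper origin 50 mm above stand origin), blade hanging in the slot. Origin at the centre of its underside, x along the slot
- board: sloping wooden board, fixed, 140 x 300 x 16 mm, tilted 25 degrees, low long edge towards the robot. Origin at centre of its upper face, 130 mm above bench; x straight up the slope, y along its length, z the face's normal. Face spans x -60 to 70, y -150 to 150 mm; a ledge 12 mm high on the low edge (x -70 to -60 mm); top edge and both ends open
- bin: open plywood bin, fixed, 150 x 140 x 70 mm, walls 5 mm; origin at the centre of its underside, x across the board, y along the board's length. It stands under one of the board's two ends (either the +y or the -y end) and reaches 10 mm in under it
- chip0: a flat pale wood offcut, 62 x 28 mm, 9 mm thick, about 12 g, lying loose on the sloping board with its long side roughly up the slope; origin at the centre of its underside, x along its length, z its upper face's normal
- chip1: a flat pale wood offcut, 75 x 26 mm, 9 mm thick, about 12 g, lying loose on the sloping board with its long side roughly up the slope; origin at the centre of its underside, x along its length, z its upper face's normal
- chip2: a flat pale wood offcut, 66 x 32 (L-shaped) mm, 9 mm thick, about 12 g, lying loose on the sloping board with its long side roughly up the slope; origin at the centre of its underside, x along its length, z its upper face's normal
- chip3: a flat pale wood offcut, 70 x 30 (T-shaped) mm, 9 mm thick, about 12 g, lying loose on the sloping board with its long side roughly up the slope; origin at the centre of its underside, x along its length, z its upper face's normal
- jar: white jar with black cap, loose, 64 mm across, 85 mm high, standing beyond the board's other end; bystander; origin at the centre of its underside
- leg: carved pale wooden furniture leg, loose, about 195 mm long, up to 75 mm high, lying to the right of the stand; bystander; origin underneath
- hammer: hammer lying on the bench, to the left of the stand; bystander; origin underneath, handle to its -x
Things that resemble listed ones, but are neither listed nor needed, are in the scene too. Leave any green or turquoise look-alike of the scraper alone. What is shaped like the bin but blue is not meant.

How it is judged (in metres and radians):
On the way, in this order (a step that is already met when the one before it is completed fails the run):
1. the scraper is square to the sloping board (within 0.15 rad) and pressed on it with more than 1.5 N, more than 0.18 m short of the bin's centre (contact force between scraper and board above 1.5 N and angle between the z axis of scraper and the z axis of board, either way round below 0.15 rad and horizontal distance between scraper and bin above 0.18 m), for 0.2 s.
2. the scraper still touches the board (more than 0.4 N), square to it, at the bin's end (within 0.11 m of the bin's centre) (contact force between scraper and board above 0.4 N and angle between the z axis of scraper and the z axis of board, either way round below 0.15 rad and horizontal distance between scraper and bin below 0.11 m), for 0.1 s.
At the end, for the whole second after the job is handed in: All four offcuts lie at rest in the bin (origins inside its walls and below its rim); the scraper stands in its stand again, its holder on the rails (origin 45 to 56 mm above the stand's origin, within 30 mm of its centre, upright within 0.1 rad), at rest and released (x of chip0 in the frame of bin between -0.072 and 0.072 m and y of chip0 in the frame of bin between -0.067 and 0.067 m and z of chip0 in the frame of bin between -0.005 and 0.07 m and x of chip1 in the frame of bin between -0.072 and 0.072 m and y of chip1 in the frame of bin between -0.067 and 0.067 m and z of chip1 in the frame of bin between -0.005 and 0.07 m and x of chip2 in the frame of bin between -0.072 and 0.072 m and y of chip2 in the frame of bin between -0.067 and 0.067 m and z of chip2 in the frame of bin between -0.005 and 0.07 m and x of chip3 in the frame of bin between -0.072 and 0.072 m and y of chip3 in the frame of bin between -0.067 and 0.067 m and z of chip3 in the frame of bin between -0.005 and 0.07 m and z of scraper in the frame of stand between 0.045 and 0.056 m and horizontal distance between scraper and stand below 0.03 m and angle between scraper's own z axis and vertical below 0.1 rad and linear speed of each of scraper, chip0, chip1, chip2, chip3 below 0.02 m/s); the robot touches nothing.
It fails at once if the scraper is pressed on the board with more than 25 N (contact force between scraper and board above 25 N).
It fails at once if the gripper or arm touches an offcut (contact force between any of the fingers, the arm and chip0 above 0.5 N or contact force between any of the fingers, the arm and chip1 above 0.5 N or contact force between any of the fingers, the arm and chip2 above 0.5 N or contact force between any of the fingers, the arm and chip3 above 0.5 N).
It fails at once if the jar, the carved leg or the hammer is moved more than 30 mm (distance of any of jar, leg, hammer from where it was at the start of the episode above 0.03 m).
It also fails if it takes over 54 s, if anything falls off the work surface, if the arm or the gripper's body presses on something with over 40 N, if the wrist force passes 120 N, or if a joint passes its speed limit or range.

ROBOT

A 6-joint arm with a two-finger parallel gripper is mounted at the origin on the work surface. World frame = base frame: x ahead of the robot, y to its left, z up, the work surface at z = 0. Lengths are in mm, angles in rad, forces in N, time in s.
With the tool pointing down it reaches from about 350 to 775 mm from the base axis. Payload 7.3 kg.
Tool frame: the origin (TCP) lies at the very end of the fingers, on their centre line; the grasp point (between the pads) lies 19 mm behind it; z points along the fingers, y is the line along which they close (so a half turn about z gives the same grasp; the last joint's range is limited). The gripper opens to 92 mm and grips with 3 to 60 N. Pads are 19 mm wide; open, the fingers measure 130 mm over their backs; the gripper's body (75 mm by 190 mm) begins 47 mm behind the grasp point.
Start: joints at [1.122, 0.342, 1.524, -0, 1.275, -0.146], TCP at [156.537, 501.14, 226.741] pointing down, gripper open.
Joint ranges: [-2.53, 2.53], [-0.77, 2.02], [0.04, 2.7], [-1, 4.14], [0.28, 2.66], [-3.11, 3.11]. Speed limits (rad/s): [2.57, 2.57, 3.14, 3.14, 3.14, 3.14].

INTERFACE

Orientations are given as [roll, pitch, yaw] about the fixed x, y, z axes, in that order (R = Rz(yaw) Ry(pitch) Rx(roll)).
In Python, from plant import bot gives the robot as it stands.
- The arm moves only by the tool send_rows, never from a script. Its argument "rows" is a list of rows, each an object of numbers: "x", "y", "z": the shift along the tool's x, y, z in units of 0.2 m (1.0 is 0.2 m); "ax", "ay", "az": the turn, a rotation vector about the tool's x, y, z in units of 60 degrees (1.0 is 60 degrees); "jaw": the opening, from -1 (shut) to 1 (fully open), so that 0 is half open. In form: [{"x": .., "y": .., "z": .., "ax": .., "ay": .., "az": .., "jaw": ..}, ...]. A call has exactly 10 rows; each row is the pose to reach, as a shift and turn from the pose commanded when the call began, along the tool's axes at that moment; what a row does not reach only later rows make up. A row lasts 1/8 s, in which the tool goes at most 62.5 mm and 10.7 degrees, less where a joint would pass 70% of its speed; a pose out of reach is approached as far as the arm can. A call with a number of a shift or a turn outside -1 to 1 is refused whole. A call with a gripper value outside its range is refused whole. The fingers move at their own pace and stop on an object; the grip force is fixed at half the most. Time passes only in rows, so rows that repeat a pose let the fingers close, or fill a call up. It gives the time, the measured TCP pose, the force, the opening and the grip force at its end, in the units of the state.
- bot.get_obs(): the state, without advancing time (a new reading comes with each control period).
- bot.capture(name): name is "scene" or "side" or "wrist"; returns (picture, depth): 480x640x3 uint8, red, green, blue; 480x640 float32, mm along the optical axis (not along the pixel's ray), 0 where there is no reading.
- bot.camera_model(name): a dict with "vertical_fov" (degrees; the focal length in pixels is half the picture's height over the tangent of half this angle, whatever the lens; pixels are square), "cx", "cy" (the principal point, pixels), "R" (3x3) and "t" (3): a world point X has camera coordinates R X + t; the wrist camera has in their place "T_tool_cam" (4x4, takes a point from camera to tool coordinates, whose origin is the TCP and whose axes are the flange's). Camera axes: x right, y down, z forward; pixel columns grow to the right and rows downward; lengths in mm; the calibration is good to about 2 mm. The wrist camera is an equidistant fisheye: a pixel r from the principal point sees the ray r / f radians off the axis. A picture is of the moment at which its call begins: read the wrist's pose just before it. camera_model takes no time and is no camera call.
- bot.close_job(): hands the job in; it is judged then, once.
The state is a dict: "time": time; "joint_positions": joint angles; "dq": joint speeds; "tau": joint torques, N m; "tool_pos": TCP position; "tcp_rot": TCP orientation; "contact_force": force on the tool from outside, world axes, zero at the start; "moment": the same for the moment, N m; "grip_width": finger opening in mm; "finger_force": force on a finger pad.
Only numpy, scipy, OpenCV 4.12 (cv2) and the standard library are available. Lean on these libraries where they do the work, as an engineer would, in place of code of your own. Each camera call takes 0.05 s, during which the arm holds its last target. There are 200 camera calls.

## Working session

There is one attempt and no reset: what is moved stays moved. The work goes in short steps, Python scripts to look and compute and a tool call to move; the robot and the scene stay as the last step left them, time stands still between calls to the robot, and variables do not carry over. Pictures are saved under pics/ and viewed, at most 10 in all, crops included, and the job is handed in when it is done.

Besides the shell and the picture viewer there is one more tool, called as name(argument=value, ...), one argument or row to a line, values as JSON. send_rows: Moves the arm, as the interface text tells. Its arguments: {"type":"object","properties":{"rows":{"type":"array","items":{"type":"object","properties":{"x":{"type":"number","minimum":-1,"maximum":1},"y":{"type":"number","minimum":-1,"maximum":1},"z":{"type":"number","minimum":-1,"maximum":1},"ax":{"type":"number","minimum":-1,"maximum":1},"ay":{"type":"number","minimum":-1,"maximum":1},"az":{"type":"number","minimum":-1,"maximum":1},"jaw":{"type":"number"}}}}},"required":["rows"]}

```bash
ls; mkdir -p pics
cat > h.py <<'E'
import numpy as np, cv2
from plant import bot
from scipy.spatial.transform import Rotation as Ro
def cap(n):
    o=bot.get_obs(); p,d=bot.capture(n); m=bot.camera_model(n)
    np.savez(f'{n}.npz',p=p,d=d,pos=o['tool_pos'],rot=o['tcp_rot']); cv2.imwrite(f'pics/{n}_{o["time"]:.2f}.png',p[:,:,::-1]); return p,d,m
def cloud(d,m):
    f=240/np.tan(np.radians(m['vertical_fov'])/2)
    v,u=np.mgrid[:480,:640]
    P=np.stack([(u-m['cx'])/f*d,(v-m['cy'])/f*d,d],-1)
    return (P-np.array(m['t']))@np.array(m['R'])
E
python3 - <<'E'
from h import *
for n in ('scene','side'):
    p,d,m=cap(n); print(n,m)
    np.save(n+'_xyz.npy',cloud(d,m))
print(bot.get_obs())
print(bot.camera_model('wrist'))
E
ls pics
```

```text
pics
scene {'vertical_fov': 46.670140428809454, 'cx': 320.8244820178831, 'cy': 241.77231909577986, 'R': array([[ 0.82028258,  0.5718682 , -0.01016115],
       [ 0.41379955, -0.60562739, -0.67969508],
       [-0.39484987,  0.55333736, -0.7334244 ]]), 't': array([-524.62330143, -132.46160856, 1639.89995515])}
side {'vertical_fov': 44.86111669463989, 'cx': 317.7236056905388, 'cy': 241.25694437790528, 'R': array([[ 0.95952355, -0.28126879, -0.01422755],
       [-0.20725188, -0.67101147, -0.71189203],
       [ 0.19068616,  0.68602586, -0.70214479]]), 't': array([-565.00972779,  263.4722524 , 1351.76372486])}
{'time': 0.1, 'joint_positions': array([ 1.12197991e+00,  3.42638137e-01,  1.52488753e+00, -1.98765531e-05,
        1.27539643e+00, -1.46003514e-01]), 'dq': array([ 0.00073632, -0.00160309, -0.00163234, -0.00035381, -0.00036994,
        0.00105464]), 'tau': array([ 2.90104872e-03, -4.32003808e+01, -2.44694084e+01,  7.20033492e-02,
        5.25138946e-02, -2.58275441e-05]), 'tool_pos': array([156.39232488, 500.80120937, 226.1340497 ]), 'tcp_rot': array([-3.14027458e+00, -1.74609483e-04,  2.83878543e+00]), 'contact_force': array([-0.2414382 , -0.58282623, -0.21403096]), 'moment': array([-0.00847319, -0.03567257,  0.02149146]), 'finger_force': 0.0, 'grip_width': 91.49409477518172}
{'vertical_fov': 65.70646984690485, 'cx': 317.04956035040595, 'cy': 242.05388857023522, 'T_tool_cam': array([[-5.60263521e-04, -9.56877637e-01, -2.90490746e-01,
         7.89919629e+01],
       [ 9.99999814e-01, -4.66253174e-04, -3.92839299e-04,
        -5.09294157e-01],
       [ 2.40456908e-04, -2.90490912e-01,  9.56877721e-01,
        -1.58116681e+02],
       [ 0.00000000e+00,  0.00000000e+00,  0.00000000e+00,
         1.00000000e+00]])}
scene_0.00.png
side_0.05.png
```

View pics/scene_0.00.png

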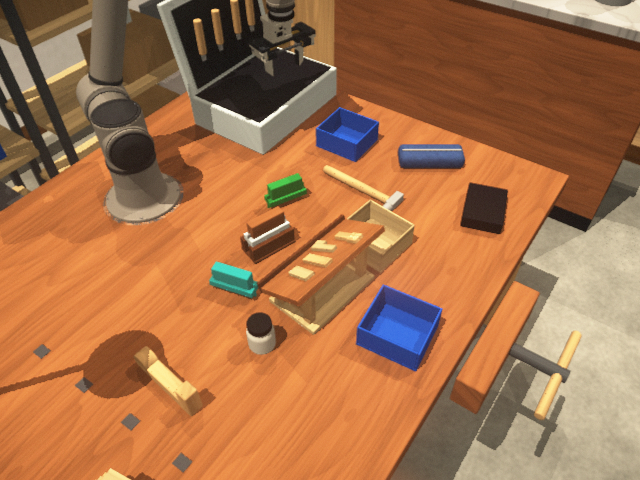

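View pics/side_0.05.png

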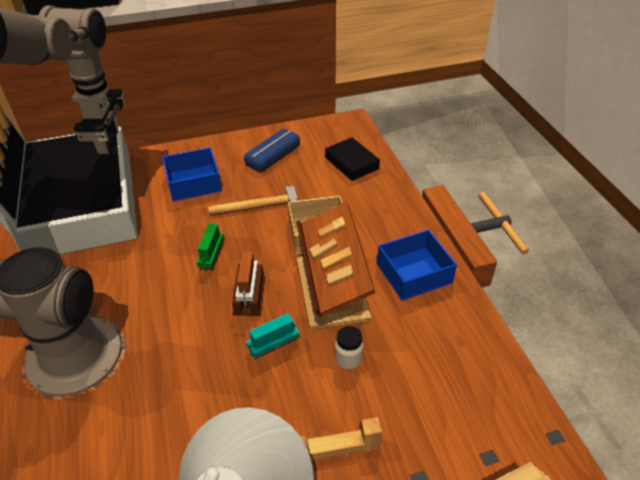

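The scene view shows the scraper in its stand at about (268,233), with the green and teal look-alikes either side. The board is at (325,262) with four chips, the plywood bin is at its far (+y) end at (385,235), and the jar is at (261,333). The side view agrees.

```bash
cat > a.py <<'E'
from h import *
for n,box in (('scene',(230,200,420,335)),('side',(225,185,385,340))):
    X=np.load(n+'_xyz.npy'); D=np.load(n+'.npz'); p=D['p'].astype(int); d=D['d']
    x0,y0,x1,y1=box; M=np.zeros((480,640),bool); M[y0:y1,x0:x1]=1; M&=d>0
    print(n,'valid',M.sum())
    hsv=cv2.cvtColor(p.astype(np.uint8),cv2.COLOR_RGB2HSV).astype(int)
    B=M&(X[...,2]>85)&(X[...,2]<185)&(X[...,0]>430)
    P=X[B]; best=0;rng=np.random.default_rng(0)
    for _ in range(500):
        a=P[rng.choice(len(P),3,False)]; nn=np.cross(a[1]-a[0],a[2]-a[0]); 
        if np.linalg.norm(nn)<100: continue
        nn/=np.linalg.norm(nn); nn*=np.sign(nn[2])
        if abs(nn[2]-np.cos(.436))>.06: continue
        k=abs((P-a[0])@nn)<2
        if k.sum()>best: best=k.sum(); K=k
    Q=P[K]; c=Q.mean(0); nn=np.linalg.svd(Q-c,full_matrices=False)[2][2]; nn*=np.sign(nn[2])
    az=np.arctan2(-nn[1],-nn[0]); print('plane',nn,'tilt',np.degrees(np.arccos(nn[2])),'yaw',az,'n',best)
    ux=np.array([-nn[0]*nn[2],-nn[1]*nn[2],1-nn[2]**2]); ux/=np.linalg.norm(ux); uy=np.cross(nn,ux)
    L=(X-c)@np.stack([ux,uy,nn],1)
    on=M&(abs(L[...,2])<3)&(abs(L[...,0])<120)&(abs(L[...,1])<200)
    rect=cv2.minAreaRect(L[on][:,:2].astype(np.float32)); print('rect',rect,'pct',np.percentile(L[on][:,:2],[.5,99.5],axis=0))
    # centre where z=130 -> 
    print('c',c)
    np.savez(n+'_pl.npz',c=c,R=np.stack([ux,uy,nn],1))
    ch=M&(L[...,2]>5)&(L[...,2]<15)&(abs(L[...,0])<110)&(abs(L[...,1])<165)&(hsv[...,2]>150)&(hsv[...,1]<150)
    k,lab,st,ce=cv2.connectedComponentsWithStats(ch.astype(np.uint8))
    for i in range(1,k):
        if st[i,4]>25:
            q=L[lab==i]; print('chip px',ce[i].round(),st[i,4],'L',q.mean(0).round(1),'min',q.min(0).round(),'max',q.max(0).round())
    # scraper/stand/bins
    for nm,mask in (('low',M&(X[...,0]<460)&(X[...,2]>40)&(X[...,2]<60)&(X[...,0]>300)),('grip',M&(X[...,0]<460)&(X[...,2]>95)&(X[...,2]<125)&(X[...,0]>300)),('alu',M&(hsv[...,1]<70)&(hsv[...,2]>120)&(X[...,2]>45)&(X[...,2]<85)&(X[...,0]<460))):
        k,lab,st,ce=cv2.connectedComponentsWithStats(mask.astype(np.uint8))
        for i in range(1,k):
            if st[i,4]>30:
                q=X[lab==i]; print(nm,ce[i].round(),st[i,4],q.mean(0).round(1),cv2.minAreaRect(q[:,:2].astype(np.float32)),'z',np.percentile(q[:,2],[2,98]).round())
E
python3 a.py
```

```text
scene valid 25552
plane [-0.4129841   0.05076952  0.90932205] tilt 24.58816891176613 yaw -0.1223196367163816 n 2466
rect ((-5.8989410400390625, 15.263839721679688), (304.55828857421875, 140.21397399902344), 89.61417388916016) pct [[ -74.00545263 -134.67547037]
 [  61.7004549   163.83901759]]
c [639.18960538  -0.98537963 134.65307191]
chip px [348. 236.] 175 L [12.7 92.7  8.3] min [-30.  78.   5.] max [ 44. 111.  12.]
chip px [322. 245.] 170 L [-26.9  39.8   8.2] min [-62.  23.   5.] max [ 9. 62. 12.]
chip px [317. 259.] 209 L [ 2.3 -9.3  8.5] min [-38. -24.   5.] max [40.  6. 12.]
chip px [300. 272.] 196 L [ -0.6 -61.1   8.3] min [-38. -75.   5.] max [ 31. -44.  12.]
low [263. 240.] 355 [436.9  30.7  50.3] ((440.3131103515625, 40.741233825683594), (134.80589294433594, 62.96038055419922), 51.169837951660156) z [41. 59.]
grip [265. 218.] 434 [429.1  52.8 107.3] ((426.29193115234375, 56.06075668334961), (101.87134552001953, 35.98234176635742), 74.56803131103516) z [ 96. 114.]
alu [265. 234.] 309 [435.2  39.8  63.2] ((426.0281677246094, 55.755699157714844), (120.33573913574219, 45.125560
[... 467 characters left out ...]
x [339. 274.] 199 L [  2.  -61.    8.8] min [-28. -75.   5.] max [ 32. -46.  13.]
low [248. 291.] 387 [420.7  30.1  49.9] ((422.3966979980469, 53.44023132324219), (132.11102294921875, 63.342803955078125), 72.56204223632812) z [42. 58.]
low [272. 337.] 51 [ 444.8 -123.1   52.5] ((442.82598876953125, -124.11316680908203), (32.247406005859375, 6.597743988037109), 15.80010986328125) z [43. 59.]
grip [245. 269.] 421 [422.9  49.8 108.3] ((423.4010925292969, 54.94218063354492), (102.35196685791016, 28.90182876586914), 72.83576965332031) z [ 97. 114.]
alu [248. 286.] 236 [423.3  29.8  66. ] ((423.69793701171875, 53.73331832885742), (120.61376953125, 39.50154495239258), 72.03292083740234) z [55. 75.]
```

```bash
cat >> h.py <<'E'
import json,sys
def T(pos,R): M=np.eye(4); M[:3,:3]=R; M[:3,3]=pos; return M
def load(): return np.array(json.load(open('cmd.json')))
def rowT(C,r):
    x=np.array(r,float); return C@T(x[:3]*200,Ro.from_rotvec(x[3:]*np.pi/3).as_matrix())
def upd(r): C=rowT(load(),r); json.dump(C.tolist(),open('cmd.json','w')); return C
def need(C,G):
    D=np.linalg.inv(C)@G; return np.r_[D[:3,3]/200,Ro.from_matrix(D[:3,:3]).as_rotvec()/(np.pi/3)].round(4)
def obs():
    o=bot.get_obs(); print(round(o['time'],2),o['tool_pos'].round(1),o['tcp_rot'].round(3),'F',o['contact_force'].round(2),'M',o['moment'].round(2),o['grip_width'].round(1),o['finger_force']); return o
# scraper pose -> tool pose (tool x = scraper x, tool z = -scraper z), TCP 24 mm above origin
def tool(sp,Rs,h=24): return T(np.array(sp)+Rs[:,2]*h, Rs@np.diag([1,-1,-1]))
Rst=Ro.from_euler('xyz',[0,0,1.268]).as_matrix(); Pst=np.array([424.5,55,50.])
Bd=Ro.from_euler('ZY',[-.122,-np.radians(25)]).as_matrix(); Pb=np.array([633.5,14.7,130.])
E
python3 - <<'E'
from h import *
C=T([156.537,501.14,226.741],Ro.from_euler('xyz',[np.pi,0,2.839]).as_matrix()); json.dump(C.tolist(),open('cmd.json','w'))
print(Bd)
r=[-1,-.9,0,0,0,.75]; C1=rowT(C,r); print(C1[:3,3])
G=tool(Pst+[0,0,100],Rst); print(G[:3,3],need(C1,G))
E
```

```text
[[ 0.89957141  0.12169758 -0.41947704]
 [-0.11029547  0.99256723  0.05143162]
 [ 0.42261826  0.          0.90630779]]
[293.81112743 269.71870898 226.741     ]
[424.5  55.  174. ] [-1.2542  0.0803  0.2637  0.     -0.      0.7502]
```

send_rows(
  rows=[
    {"x":-1,"y":-0.9,"az":0.75,"jaw":1},
    {"x":-1,"y":-0.9,"az":0.75,"jaw":1},
    {"x":-1,"y":-0.9,"az":0.75,"jaw":1},
    {"x":-1,"y":-0.9,"az":0.75,"jaw":1},
    {"x":-1,"y":-0.9,"az":0.75,"jaw":1},
    {"x":-1,"y":-0.9,"az":0.75,"jaw":1},
    {"x":-1,"y":-0.9,"az":0.75,"jaw":1},
    {"x":-1,"y":-0.9,"az":0.75,"jaw":1},
    {"x":-1,"y":-0.9,"az":0.75,"jaw":1},
    {"x":-1,"y":-0.9,"az":0.75,"jaw":1},
  ],
)

```text
schema error: expected keys x, y, z, ax, ay, az, jaw
```

send_rows(
  rows=[
    {"x":-1,"y":-0.9,"z":0,"ax":0,"ay":0,"az":0.75,"jaw":1},
    {"x":-1,"y":-0.9,"z":0,"ax":0,"ay":0,"az":0.75,"jaw":1},
    {"x":-1,"y":-0.9,"z":0,"ax":0,"ay":0,"az":0.75,"jaw":1},
    {"x":-1,"y":-0.9,"z":0,"ax":0,"ay":0,"az":0.75,"jaw":1},
    {"x":-1,"y":-0.9,"z":0,"ax":0,"ay":0,"az":0.75,"jaw":1},
    {"x":-1,"y":-0.9,"z":0,"ax":0,"ay":0,"az":0.75,"jaw":1},
    {"x":-1,"y":-0.9,"z":0,"ax":0,"ay":0,"az":0.75,"jaw":1},
    {"x":-1,"y":-0.9,"z":0,"ax":0,"ay":0,"az":0.75,"jaw":1},
    {"x":-1,"y":-0.9,"z":0,"ax":0,"ay":0,"az":0.75,"jaw":1},
    {"x":-1,"y":-0.9,"z":0,"ax":0,"ay":0,"az":0.75,"jaw":1},
  ],
)

```text
time: 1.35
tool_pos: [293.5, 270.1, 226.7]
tcp_rot: [-3.142, -0.0, 2.054]
contact_force: [-0.3, 0.6, -0.6]
grip_width: 92.0
finger_force: 0.0
```

send_rows(
  rows=[
    {"x":-1,"y":0.08,"z":0.2,"ax":0,"ay":0,"az":0.75,"jaw":1},
    {"x":-1,"y":0.08,"z":0.2,"ax":0,"ay":0,"az":0.75,"jaw":1},
    {"x":-1,"y":0.08,"z":0.2,"ax":0,"ay":0,"az":0.75,"jaw":1},
    {"x":-1,"y":0.08,"z":0.2,"ax":0,"ay":0,"az":0.75,"jaw":1},
    {"x":-1,"y":0.08,"z":0.2,"ax":0,"ay":0,"az":0.75,"jaw":1},
    {"x":-1,"y":0.08,"z":0.2,"ax":0,"ay":0,"az":0.75,"jaw":1},
    {"x":-1,"y":0.08,"z":0.2,"ax":0,"ay":0,"az":0.75,"jaw":1},
    {"x":-1,"y":0.08,"z":0.2,"ax":0,"ay":0,"az":0.75,"jaw":1},
    {"x":-1,"y":0.08,"z":0.2,"ax":0,"ay":0,"az":0.75,"jaw":1},
    {"x":-1,"y":0.08,"z":0.2,"ax":0,"ay":0,"az":0.75,"jaw":1},
  ],
)

```text
time: 2.6
tool_pos: [400.7, 100.1, 186.8]
tcp_rot: [3.141, -0.0, 1.269]
contact_force: [-0.6, -0.1, 0.4]
grip_width: 91.3
finger_force: 0.0
```

```bash
python3 - <<'E'
from h import *
upd([-1,-.9,0,0,0,.75]); C=upd([-1,.08,.2,0,0,.75]); print(C[:3,3]); obs()
print(need(C,tool(Pst+[0,0,0],Rst)))
p,d,m=cap('wrist'); print(d.min(),d.max())
E
ls pics
```

```text
[400.83542754 100.00778067 186.741     ]
scene_0.00.png
side_0.05.pngTraceback (most recent call last):
  File "<stdin>", line 2, in <module>
  File "h.py", line 21, in obs
    o=bot.get_obs(); print(round(o['time'],2),o['tool_pos'].round(1),o['tcp_rot'].round(3),'F',o['contact_force'].round(2),'M',o['moment'].round(2),o['grip_width'].round(1),o['finger_force']); return o
                                                                                                                                                    ^^^^^^^^^^^^^^^^^^^^^
AttributeError: 'float' object has no attribute 'round'
```

```bash
sed -i "s/o\['grip_width'\].round(1)/round(o['grip_width'],1)/" h.py
python3 - <<'E'
from h import *
obs();C=load()
print(need(C,tool(Pst+[0,0,70],Rst)),need(C,tool(Pst,Rst)))
p,d,m=cap('wrist'); print(d.min(),d.max())
E
ls pics
```

```text
2.6 [400.7 100.1 186.8] [ 3.141 -0.     1.269] F [-0.6  -0.07  0.44] M [-0.03  0.07  0.01] 91.3 0.0
[-1.796e-01  1.800e-01  2.137e-01 -0.000e+00 -0.000e+00  2.000e-04] [-1.796e-01  1.800e-01  5.637e-01 -0.000e+00 -0.000e+00  2.000e-04]
0.0 540.17566
scene_0.00.png
side_0.05.png
wrist_2.60.png
```

View pics/wrist_2.60.png

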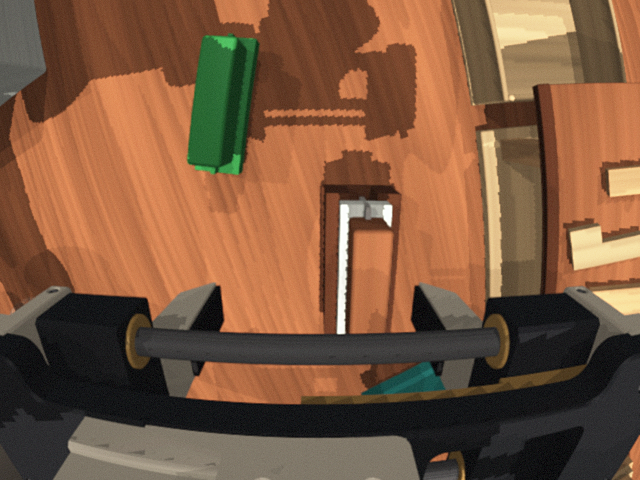

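```bash
cat >> h.py <<'E'
def wcloud(D,m):
    f=240/np.tan(np.radians(m['vertical_fov'])/2); v,u=np.mgrid[:480,:640]
    a=(u-m['cx'])/f; b=(v-m['cy'])/f; th=np.hypot(a,b)+1e-9; s=np.tan(th)/th
    P=np.stack([a*s,b*s,np.ones_like(a)],-1)*D['d'][...,None]
    M=T(D['pos'],Ro.from_euler('xyz',D['rot']).as_matrix())@np.array(m['T_tool_cam'])
    return P@M[:3,:3].T+M[:3,3]
E
python3 - <<'E'
from h import *
D=np.load('wrist.npz'); X=wcloud(D,bot.camera_model('wrist')); ok=D['d']>0
near=np.linalg.norm(X[...,:2]-Pst[:2],axis=-1)<110
for z0,z1 in ((105,116),(64,73),(46,54)):
    q=X[ok&near&(X[...,2]>z0)&(X[...,2]<z1)]
    if len(q)>20: print(z0,len(q),cv2.minAreaRect(q[:,:2].astype(np.float32)),q[:,2].mean())
E
```

```text
105 4132 ((428.7805480957031, 66.12877655029297), (79.73188781738281, 28.62688636779785), 72.32345581054688) 109.86544489765433
64 1613 ((425.9908447265625, 58.5679931640625), (113.9662094116211, 39.9449462890625), 71.66276550292969) 68.13105779064536
46 2994 ((425.75128173828125, 56.379966735839844), (129.94659423828125, 62.6161003112793), 72.60379028320312) 50.12524446182707
```

The wrist view shows the scraper (grip at about (370,270)) parallel to the jaws and just right of centre. Green look-alike is at (222,105), clear of the gripper. Moving down to grip.

send_rows(
  rows=[
    {"x":-0.176,"y":0.183,"z":0.1,"ax":0,"ay":0,"az":0,"jaw":1},
    {"x":-0.176,"y":0.183,"z":0.2,"ax":0,"ay":0,"az":0,"jaw":1},
    {"x":-0.176,"y":0.183,"z":0.3,"ax":0,"ay":0,"az":0,"jaw":1},
    {"x":-0.176,"y":0.183,"z":0.42,"ax":0,"ay":0,"az":0,"jaw":1},
    {"x":-0.176,"y":0.183,"z":0.52,"ax":0,"ay":0,"az":0,"jaw":1},
    {"x":-0.176,"y":0.183,"z":0.564,"ax":0,"ay":0,"az":0,"jaw":1},
    {"x":-0.176,"y":0.183,"z":0.564,"ax":0,"ay":0,"az":0,"jaw":0},
    {"x":-0.176,"y":0.183,"z":0.564,"ax":0,"ay":0,"az":0,"jaw":-1},
    {"x":-0.176,"y":0.183,"z":0.564,"ax":0,"ay":0,"az":0,"jaw":-1},
    {"x":-0.176,"y":0.183,"z":0.564,"ax":0,"ay":0,"az":0,"jaw":-1},
  ],
)

```text
time: 3.9
tool_pos: [425.5, 55.5, 74.3]
tcp_rot: [3.141, -0.0, 1.268]
contact_force: [0.5, 0.7, -0.2]
grip_width: 56.3
finger_force: 0.0
```

Run:
```python
from h import *
C=upd([-.176,.183,.564,0,0,0]); print(C[:3,3]); obs()
```

```text
[425.28312174  55.50036277  73.941     ]
3.9 [425.5  55.5  74.3] [ 3.141 -0.     1.268] F [ 0.55  0.73 -0.21] M [-0.13  0.13  0.01] 56.3 0.0
```

send_rows(
  rows=[
    {"x":0,"y":0,"z":0,"ax":0,"ay":0,"az":0,"jaw":-1},
    {"x":0,"y":0,"z":0,"ax":0,"ay":0,"az":0,"jaw":-1},
    {"x":0,"y":0,"z":0,"ax":0,"ay":0,"az":0,"jaw":-1},
    {"x":0,"y":0,"z":0,"ax":0,"ay":0,"az":0,"jaw":-1},
    {"x":0,"y":0,"z":-0.1,"ax":0,"ay":0,"az":0,"jaw":-1},
    {"x":0,"y":0,"z":-0.25,"ax":0,"ay":0,"az":0,"jaw":-1},
    {"x":0,"y":0,"z":-0.5,"ax":0,"ay":0,"az":0,"jaw":-1},
    {"x":0,"y":0,"z":-0.7,"ax":0,"ay":0,"az":0,"jaw":-1},
    {"x":0,"y":0,"z":-0.9,"ax":0,"ay":0,"az":0,"jaw":-1},
    {"x":0,"y":0,"z":-0.9,"ax":0,"ay":0,"az":0,"jaw":-1},
  ],
)

```text
time: 5.15
tool_pos: [426.3, 55.4, 255.9]
tcp_rot: [3.137, -0.001, 1.268]
contact_force: [-0.1, -0.5, -3.9]
grip_width: 28.4
finger_force: 30.0
```

Run:
```python
from h import *
C=upd([0,0,-.9,0,0,0]); print(C[:3,3]); obs()
p,d,m=cap('side'); X=cloud(d,m); 
# scraper blade: points near scraper, low z
k=(d>0)&(np.linalg.norm(X[...,:2]-[425,55],axis=-1)<75)&(X[...,2]>155)
z=X[...,2]-(C[2,3]-24)
q=(d>0)&(np.linalg.norm(X[...,:2]-[425,55],axis=-1)<75)
print('z rel origin hist',[(b,int((q&(z>b)&(z<=b+4)).sum())) for b in range(-48,64,4)])
H=tool(Pb+Bd@[4,-108,70],Bd); print(H[:3,3],need(C,H))
r=need(C,H); 
cv2.imwrite('pics/c1.png',cv2.resize(p[180:320,190:340,::-1],None,fx=4,fy=4))
```

```text
[425.28312174  55.50036277 253.941     ]
5.15 [426.3  55.4 255.9] [ 3.137e+00 -1.000e-03  1.268e+00] F [-0.08 -0.53 -3.89] M [-0.12  0.08  0.01] 28.4 29.988428950309753
z rel origin hist [(-48, 0), (-44, 0), (-40, 0), (-36, 0), (-32, 0), (-28, 0), (-24, 0), (-20, 0), (-16, 3), (-12, 4), (-8, 3), (-4, 3), (0, 14), (4, 30), (8, 34), (12, 40), (16, 83), (20, 64), (24, 20), (28, 37), (32, 28), (36, 37), (40, 37), (44, 55), (48, 43), (52, 48), (56, 87), (60, 228)]
[584.52410522 -88.10386987 216.88340503] [-0.4481  0.974   0.1853 -0.2893  0.3469  1.305 ]
```

View pics/c1.png

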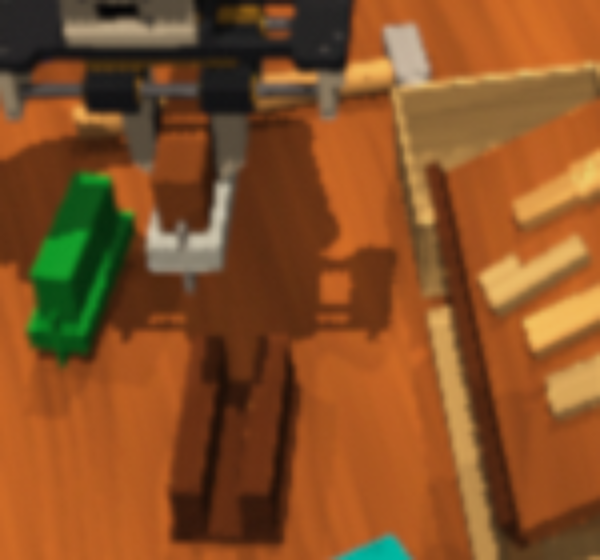

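The crop shows the scraper upright in the jaws, its blade tip showing only a little below the holder at (190,285), and the stand empty.

send_rows(
  rows=[
    {"x":-0.2,"y":0.5,"z":-0.1,"ax":-0.15,"ay":0.17,"az":0.65,"jaw":-1},
    {"x":-0.2,"y":0.5,"z":-0.1,"ax":-0.15,"ay":0.17,"az":0.65,"jaw":-1},
    {"x":-0.2,"y":0.5,"z":-0.1,"ax":-0.15,"ay":0.17,"az":0.65,"jaw":-1},
    {"x":-0.2,"y":0.5,"z":-0.1,"ax":-0.15,"ay":0.17,"az":0.65,"jaw":-1},
    {"x":-0.2,"y":0.5,"z":-0.1,"ax":-0.15,"ay":0.17,"az":0.65,"jaw":-1},
    {"x":-0.2,"y":0.5,"z":-0.1,"ax":-0.15,"ay":0.17,"az":0.65,"jaw":-1},
    {"x":-0.2,"y":0.5,"z":-0.1,"ax":-0.15,"ay":0.17,"az":0.65,"jaw":-1},
    {"x":-0.2,"y":0.5,"z":-0.1,"ax":-0.15,"ay":0.17,"az":0.65,"jaw":-1},
    {"x":-0.2,"y":0.5,"z":-0.1,"ax":-0.15,"ay":0.17,"az":0.65,"jaw":-1},
    {"x":-0.2,"y":0.5,"z":-0.1,"ax":-0.15,"ay":0.17,"az":0.65,"jaw":-1},
  ],
)

```text
time: 6.45
tool_pos: [508.8, -12.5, 273.9]
tcp_rot: [3.054, -0.216, 0.594]
contact_force: [0.5, -0.2, -2.8]
grip_width: 27.7
finger_force: 30.0
```

Run:
```python
from h import *
C=upd([-.2,.5,-.1,-.15,.17,.65]); print(C[:3,3]); obs()
for h in (70,40): print(need(C,tool(Pb+Bd@[4,-108,h],Bd)))
```

```text
[508.81998882 -12.48192786 273.941     ]
6.45 [508.8 -12.5 273.9] [ 3.054 -0.216  0.594] F [ 0.55 -0.23 -2.77] M [-0.17  0.38  0.04] 27.7 29.98850852251053
[ 0.0386  0.4968  0.3455 -0.139   0.1725  0.6562]
[ 0.0562  0.5256  0.4917 -0.139   0.1725  0.6562]
```

send_rows(
  rows=[
    {"x":0.039,"y":0.497,"z":0.2,"ax":-0.139,"ay":0.1725,"az":0.656,"jaw":-1},
    {"x":0.039,"y":0.497,"z":0.2,"ax":-0.139,"ay":0.1725,"az":0.656,"jaw":-1},
    {"x":0.039,"y":0.497,"z":0.2,"ax":-0.139,"ay":0.1725,"az":0.656,"jaw":-1},
    {"x":0.039,"y":0.497,"z":0.2,"ax":-0.139,"ay":0.1725,"az":0.656,"jaw":-1},
    {"x":0.039,"y":0.497,"z":0.3,"ax":-0.139,"ay":0.1725,"az":0.656,"jaw":-1},
    {"x":0.039,"y":0.497,"z":0.346,"ax":-0.139,"ay":0.1725,"az":0.656,"jaw":-1},
    {"x":0.039,"y":0.497,"z":0.346,"ax":-0.139,"ay":0.1725,"az":0.656,"jaw":-1},
    {"x":0.039,"y":0.497,"z":0.346,"ax":-0.139,"ay":0.1725,"az":0.656,"jaw":-1},
    {"x":0.039,"y":0.497,"z":0.346,"ax":-0.139,"ay":0.1725,"az":0.656,"jaw":-1},
    {"x":0.039,"y":0.497,"z":0.346,"ax":-0.139,"ay":0.1725,"az":0.656,"jaw":-1},
  ],
)

```text
time: 7.7
tool_pos: [584.6, -88.3, 217.2]
tcp_rot: [3.141, -0.437, -0.122]
contact_force: [0.2, -1.2, -3.5]
grip_width: 27.9
finger_force: 30.0
```

Run:
```python
from h import *
C=upd([.039,.497,.346,-.139,.1725,.656]); print(C[:3,3]); o=obs()
print((Bd.T@(o['tool_pos']-Pb)).round(1), (Bd.T@o['contact_force']).round(2))
R=Ro.from_euler('xyz',o['tcp_rot']).as_matrix(); print((Bd.T@R).round(4))
p,d,m=cap('scene'); cv2.imwrite('pics/c2.png',cv2.resize(p[180:340,220:420,::-1],None,fx=4,fy=3.75))
p,d,m=cap('wrist'); D=np.load('wrist.npz'); X=(wcloud(D,m)-Pb)@Bd; ok=(d>0)
hsv=cv2.cvtColor(p,cv2.COLOR_RGB2HSV)
ch=ok&(X[...,2]>5)&(X[...,2]<14)&(X[...,0]>-58)&(X[...,0]<90)&(abs(X[...,1])<150)
k,lab,st,ce=cv2.connectedComponentsWithStats(ch.astype(np.uint8))
for i in range(1,k):
    if st[i,4]>60: q=X[lab==i]; print(ce[i].round(),st[i,4],q.min(0).round(),q.max(0).round())
f=ok&(abs(X[...,2])<5)&(abs(X[...,0]-20)<40)&(abs(X[...,1])<140); print('face z',np.median(X[f][:,2]),f.sum())
```

```text
[584.63290046 -88.10040929 216.8088051 ]
7.7 [584.6 -88.3 217.2] [ 3.141 -0.437 -0.122] F [ 0.24 -1.19 -3.47] M [ 0.02  0.66 -0.02] 27.9 29.98863995075226
[   4.3 -108.2   94.3] [-1.12 -1.15 -3.31]
[[ 1.e+00 -0.e+00  7.e-04]
 [-0.e+00 -1.e+00 -1.e-04]
 [ 7.e-04  1.e-04 -1.e+00]]
[ 81. 228.] 2259 [-19.  62.   5.] [52. 96. 12.]
[198. 240.] 3613 [-30. -39.   5.] [46. -9. 12.]
[262. 244.] 2107 [-24. -80.   5.] [ 37. -61.  12.]
[143. 272.] 2169 [-52.   9.   5.] [19. 43. 12.]
face z 0.7630611502752982 16869
```

View pics/c2.png

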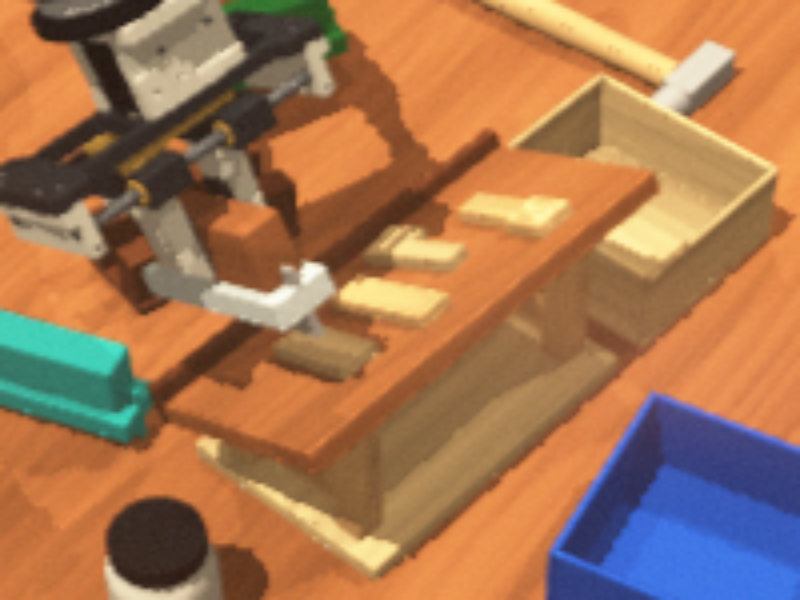

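Scene crop shows the scraper square over the board's near end, behind the nearest chip (in its shadow at (325,355)). Starting to feel down.

send_rows(
  rows=[
    {"x":0,"y":0,"z":0.08,"ax":0,"ay":0,"az":0,"jaw":-1},
    {"x":0,"y":0,"z":0.15,"ax":0,"ay":0,"az":0,"jaw":-1},
    {"x":0,"y":0,"z":0.18,"ax":0,"ay":0,"az":0,"jaw":-1},
    {"x":0,"y":0,"z":0.2,"ax":0,"ay":0,"az":0,"jaw":-1},
    {"x":0,"y":0,"z":0.21,"ax":0,"ay":0,"az":0,"jaw":-1},
    {"x":0,"y":0,"z":0.22,"ax":0,"ay":0,"az":0,"jaw":-1},
    {"x":0,"y":0,"z":0.225,"ax":0,"ay":0,"az":0,"jaw":-1},
    {"x":0,"y":0,"z":0.23,"ax":0,"ay":0,"az":0,"jaw":-1},
    {"x":0,"y":0,"z":0.23,"ax":0,"ay":0,"az":0,"jaw":-1},
    {"x":0,"y":0,"z":0.23,"ax":0,"ay":0,"az":0,"jaw":-1},
  ],
)

```text
time: 9.05
tool_pos: [603.8, -90.5, 175.2]
tcp_rot: [-3.142, -0.437, -0.122]
contact_force: [-0.2, -0.1, -2.9]
grip_width: 28.2
finger_force: 30.0
```

```bash
cat > st.py <<'E'
from h import *
C=upd([float(a) for a in sys.argv[1:]]+[0]*(7-len(sys.argv)) ); o=obs()
print('local',(Bd.T@(o['tool_pos']-Pb)).round(2),'cmd',(Bd.T@(C[:3,3]-Pb)).round(2),'F',(Bd.T@o['contact_force']).round(2),'M',(Bd.T@o['moment']).round(2))
E
python3 st.py 0 0 .23
python3 - <<'E'
from h import *
p,d,m=cap('scene'); cv2.imwrite('pics/c3.png',cv2.resize(p[220:310,250:370,::-1],None,fx=6,fy=6))
E
```

```text
9.05 [603.8 -90.5 175.2] [-3.142 -0.437 -0.122] F [-0.21 -0.1  -2.85] M [0.07 0.69 0.01] 28.2 29.98853713274002
local [   3.99 -108.08   47.98] cmd [   4.07 -107.98   47.89] F [-1.38 -0.12 -2.5 ] M [-0.01  0.69  0.02]
```

View pics/c3.png

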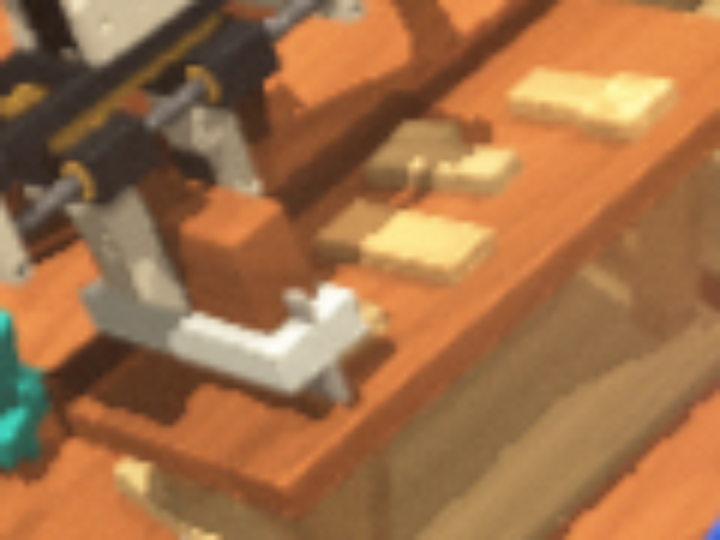

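Crop shows the blade just over the face with a slight gap at (345,395), chip just ahead of it. Continuing in small steps.

send_rows(
  rows=[
    {"x":0,"y":0,"z":0.001,"ax":0,"ay":0,"az":0,"jaw":-1},
    {"x":0,"y":0,"z":0.002,"ax":0,"ay":0,"az":0,"jaw":-1},
    {"x":0,"y":0,"z":0.004,"ax":0,"ay":0,"az":0,"jaw":-1},
    {"x":0,"y":0,"z":0.006,"ax":0,"ay":0,"az":0,"jaw":-1},
    {"x":0,"y":0,"z":0.008,"ax":0,"ay":0,"az":0,"jaw":-1},
    {"x":0,"y":0,"z":0.008,"ax":0,"ay":0,"az":0,"jaw":-1},
    {"x":0,"y":0,"z":0.008,"ax":0,"ay":0,"az":0,"jaw":-1},
    {"x":0,"y":0,"z":0.008,"ax":0,"ay":0,"az":0,"jaw":-1},
    {"x":0,"y":0,"z":0.008,"ax":0,"ay":0,"az":0,"jaw":-1},
    {"x":0,"y":0,"z":0.008,"ax":0,"ay":0,"az":0,"jaw":-1},
  ],
)

```text
time: 10.35
tool_pos: [604.5, -90.7, 173.7]
tcp_rot: [3.142, -0.436, -0.122]
contact_force: [-0.4, 0.6, -3.5]
grip_width: 28.0
finger_force: 30.0
```

```bash
python3 st.py 0 0 .008
```

```text
10.35 [604.5 -90.7 173.7] [ 3.142 -0.436 -0.122] F [-0.42  0.65 -3.46] M [0.05 0.63 0.03] 28.0 29.988434314727783
local [   4.   -108.1    46.34] cmd [   4.07 -107.98   46.29] F [-1.92  0.59 -2.93] M [-0.01  0.64  0.04]
```

send_rows(
  rows=[
    {"x":0,"y":0,"z":0.001,"ax":0,"ay":0,"az":0,"jaw":-1},
    {"x":0,"y":0,"z":0.003,"ax":0,"ay":0,"az":0,"jaw":-1},
    {"x":0,"y":0,"z":0.005,"ax":0,"ay":0,"az":0,"jaw":-1},
    {"x":0,"y":0,"z":0.007,"ax":0,"ay":0,"az":0,"jaw":-1},
    {"x":0,"y":0,"z":0.008,"ax":0,"ay":0,"az":0,"jaw":-1},
    {"x":0,"y":0,"z":0.008,"ax":0,"ay":0,"az":0,"jaw":-1},
    {"x":0,"y":0,"z":0.008,"ax":0,"ay":0,"az":0,"jaw":-1},
    {"x":0,"y":0,"z":0.008,"ax":0,"ay":0,"az":0,"jaw":-1},
    {"x":0,"y":0,"z":0.008,"ax":0,"ay":0,"az":0,"jaw":-1},
    {"x":0,"y":0,"z":0.008,"ax":0,"ay":0,"az":0,"jaw":-1},
  ],
)

```text
time: 11.6
tool_pos: [605.2, -90.7, 172.2]
tcp_rot: [-3.142, -0.436, -0.122]
contact_force: [-0.4, 1.2, -3.8]
grip_width: 27.8
finger_force: 30.0
```

```bash
python3 st.py 0 0 .008
```

```text
11.6 [605.2 -90.7 172.2] [-3.142 -0.436 -0.122] F [-0.44  1.2  -3.76] M [0.03 0.68 0.02] 27.8 29.988451302051544
local [   3.98 -108.08   44.72] cmd [   4.07 -107.98   44.69] F [-2.11  1.14 -3.16] M [-0.04  0.68  0.05]
```

send_rows(
  rows=[
    {"x":0,"y":0,"z":0.001,"ax":0,"ay":0,"az":0,"jaw":-1},
    {"x":0,"y":0,"z":0.003,"ax":0,"ay":0,"az":0,"jaw":-1},
    {"x":0,"y":0,"z":0.005,"ax":0,"ay":0,"az":0,"jaw":-1},
    {"x":0,"y":0,"z":0.007,"ax":0,"ay":0,"az":0,"jaw":-1},
    {"x":0,"y":0,"z":0.008,"ax":0,"ay":0,"az":0,"jaw":-1},
    {"x":0,"y":0,"z":0.008,"ax":0,"ay":0,"az":0,"jaw":-1},
    {"x":0,"y":0,"z":0.008,"ax":0,"ay":0,"az":0,"jaw":-1},
    {"x":0,"y":0,"z":0.008,"ax":0,"ay":0,"az":0,"jaw":-1},
    {"x":0,"y":0,"z":0.008,"ax":0,"ay":0,"az":0,"jaw":-1},
    {"x":0,"y":0,"z":0.008,"ax":0,"ay":0,"az":0,"jaw":-1},
  ],
)

```text
time: 12.85
tool_pos: [605.8, -90.8, 170.7]
tcp_rot: [-3.142, -0.436, -0.122]
contact_force: [-0.2, 0.1, -3.4]
grip_width: 28.0
finger_force: 30.0
```

```bash
python3 st.py 0 0 .008
```

```text
12.85 [605.8 -90.8 170.7] [-3.142 -0.436 -0.122] F [-0.15  0.08 -3.4 ] M [0.03 0.68 0.06] 28.0 29.988572001457214
local [   3.97 -108.1    43.09] cmd [   4.07 -107.98   43.09] F [-1.59  0.06 -3.02] M [-0.03  0.68  0.08]
```

send_rows(
  rows=[
    {"x":0,"y":0,"z":0.001,"ax":0,"ay":0,"az":0,"jaw":-1},
    {"x":0,"y":0,"z":0.003,"ax":0,"ay":0,"az":0,"jaw":-1},
    {"x":0,"y":0,"z":0.005,"ax":0,"ay":0,"az":0,"jaw":-1},
    {"x":0,"y":0,"z":0.007,"ax":0,"ay":0,"az":0,"jaw":-1},
    {"x":0,"y":0,"z":0.008,"ax":0,"ay":0,"az":0,"jaw":-1},
    {"x":0,"y":0,"z":0.008,"ax":0,"ay":0,"az":0,"jaw":-1},
    {"x":0,"y":0,"z":0.008,"ax":0,"ay":0,"az":0,"jaw":-1},
    {"x":0,"y":0,"z":0.008,"ax":0,"ay":0,"az":0,"jaw":-1},
    {"x":0,"y":0,"z":0.008,"ax":0,"ay":0,"az":0,"jaw":-1},
    {"x":0,"y":0,"z":0.008,"ax":0,"ay":0,"az":0,"jaw":-1},
  ],
)

```text
time: 14.1
tool_pos: [606.5, -90.9, 169.3]
tcp_rot: [-3.142, -0.436, -0.122]
contact_force: [-0.9, 0.0, -2.6]
grip_width: 28.2
finger_force: 30.0
```

```bash
python3 st.py 0 0 .008
```

```text
14.1 [606.5 -90.9 169.3] [-3.142 -0.436 -0.122] F [-0.86  0.03 -2.57] M [ 0.02  0.65 -0.04] 28.2 29.98845398426056
local [   3.96 -108.09   41.51] cmd [   4.07 -107.98   41.49] F [-1.86 -0.07 -1.97] M [-0.07  0.65 -0.01]
```

send_rows(
  rows=[
    {"x":0,"y":0,"z":0.001,"ax":0,"ay":0,"az":0,"jaw":-1},
    {"x":0,"y":0,"z":0.002,"ax":0,"ay":0,"az":0,"jaw":-1},
    {"x":0,"y":0,"z":0.003,"ax":0,"ay":0,"az":0,"jaw":-1},
    {"x":0,"y":0,"z":0.004,"ax":0,"ay":0,"az":0,"jaw":-1},
    {"x":0,"y":0,"z":0.005,"ax":0,"ay":0,"az":0,"jaw":-1},
    {"x":0,"y":0,"z":0.006,"ax":0,"ay":0,"az":0,"jaw":-1},
    {"x":0,"y":0,"z":0.006,"ax":0,"ay":0,"az":0,"jaw":-1},
    {"x":0,"y":0,"z":0.006,"ax":0,"ay":0,"az":0,"jaw":-1},
    {"x":0,"y":0,"z":0.006,"ax":0,"ay":0,"az":0,"jaw":-1},
    {"x":0,"y":0,"z":0.006,"ax":0,"ay":0,"az":0,"jaw":-1},
  ],
)

```text
time: 15.35
tool_pos: [607.0, -90.9, 168.4]
tcp_rot: [3.142, -0.437, -0.122]
contact_force: [-4.8, 1.1, 3.0]
grip_width: 27.8
finger_force: 30.0
```

```bash
python3 st.py 0 0 .006
```

```text
15.35 [607.  -90.9 168.4] [ 3.142 -0.437 -0.122] F [-4.8   1.12  2.98] M [0.04 1.02 0.01] 27.8 29.990909099578857
local [   4.02 -108.08   40.53] cmd [   4.07 -107.98   40.29] F [-3.18  0.52  4.77] M [-0.08  1.02  0.05]
```

Contact: about 7.8 N normal. Wiping now.

send_rows(
  rows=[
    {"x":0,"y":-0.02,"z":0,"ax":0,"ay":0,"az":0,"jaw":-1},
    {"x":0,"y":-0.05,"z":0,"ax":0,"ay":0,"az":0,"jaw":-1},
    {"x":0,"y":-0.1,"z":0,"ax":0,"ay":0,"az":0,"jaw":-1},
    {"x":0,"y":-0.15,"z":0,"ax":0,"ay":0,"az":0,"jaw":-1},
    {"x":0,"y":-0.2,"z":0,"ax":0,"ay":0,"az":0,"jaw":-1},
    {"x":0,"y":-0.25,"z":0,"ax":0,"ay":0,"az":0,"jaw":-1},
    {"x":0,"y":-0.3,"z":0,"ax":0,"ay":0,"az":0,"jaw":-1},
    {"x":0,"y":-0.35,"z":0,"ax":0,"ay":0,"az":0,"jaw":-1},
    {"x":0,"y":-0.4,"z":0,"ax":0,"ay":0,"az":0,"jaw":-1},
    {"x":0,"y":-0.42,"z":0,"ax":0,"ay":0,"az":0,"jaw":-1},
  ],
)

```text
time: 16.6
tool_pos: [617.5, -7.2, 168.6]
tcp_rot: [3.141, -0.437, -0.121]
contact_force: [-3.8, -4.4, 3.6]
grip_width: 28.1
finger_force: 30.0
```

```bash
python3 st.py 0 -.42 0
```

```text
16.6 [617.5  -7.2 168.6] [ 3.141 -0.437 -0.121] F [-3.84 -4.36  3.61] M [-0.92  0.76 -0.45] 28.1 29.993853271007538
local [  4.33 -23.71  40.56] cmd [  4.05 -23.98  40.29] F [-1.45 -4.79  4.65] M [-1.11  0.65  0.02]
```

send_rows(
  rows=[
    {"x":0,"y":-0.03,"z":0,"ax":0,"ay":0,"az":0,"jaw":-1},
    {"x":0,"y":-0.08,"z":0,"ax":0,"ay":0,"az":0,"jaw":-1},
    {"x":0,"y":-0.13,"z":0,"ax":0,"ay":0,"az":0,"jaw":-1},
    {"x":0,"y":-0.18,"z":0,"ax":0,"ay":0,"az":0,"jaw":-1},
    {"x":0,"y":-0.23,"z":0,"ax":0,"ay":0,"az":0,"jaw":-1},
    {"x":0,"y":-0.28,"z":0,"ax":0,"ay":0,"az":0,"jaw":-1},
    {"x":0,"y":-0.33,"z":0,"ax":0,"ay":0,"az":0,"jaw":-1},
    {"x":0,"y":-0.38,"z":0,"ax":0,"ay":0,"az":0,"jaw":-1},
    {"x":0,"y":-0.43,"z":0,"ax":0,"ay":0,"az":0,"jaw":-1},
    {"x":0,"y":-0.46,"z":0,"ax":0,"ay":0,"az":0,"jaw":-1},
  ],
)

```text
time: 17.85
tool_pos: [628.4, 83.9, 168.4]
tcp_rot: [3.141, -0.436, -0.121]
contact_force: [-3.3, -6.0, 3.7]
grip_width: 27.7
finger_force: 30.0
```

```bash
python3 st.py 0 -.46 0;  python3 - <<'E'
from h import *
p,d,m=cap('scene'); cv2.imwrite('pics/c4.png',cv2.resize(p[180:310,270:430,::-1],None,fx=4.5,fy=4.5))
E
```

```text
17.85 [628.4  83.9 168.4] [ 3.141 -0.436 -0.121] F [-3.27 -5.98  3.68] M [-0.98  0.78 -0.5 ] 27.7 29.994453191757202
local [ 3.97 68.1  40.52] cmd [ 4.03 68.02 40.29] F [-0.72 -6.33  4.4 ] M [-1.18  0.65 -0.01]
```

View pics/c4.png

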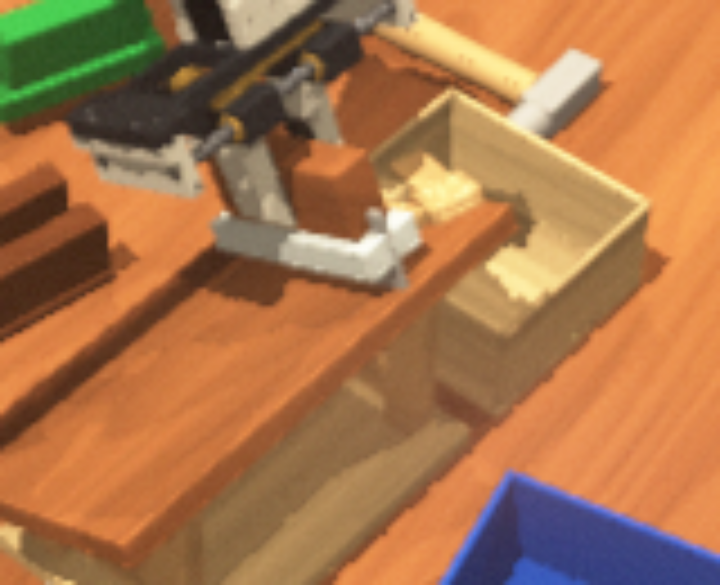

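Crop shows the swept board clean behind the blade, with the chips bunched ahead of it at (440,185) near the bin end. Finishing the stroke.

send_rows(
  rows=[
    {"x":0,"y":-0.04,"z":0,"ax":0,"ay":0,"az":0,"jaw":-1},
    {"x":0,"y":-0.09,"z":0,"ax":0,"ay":0,"az":0,"jaw":-1},
    {"x":0,"y":-0.14,"z":0,"ax":0,"ay":0,"az":0,"jaw":-1},
    {"x":0,"y":-0.19,"z":0,"ax":0,"ay":0,"az":0,"jaw":-1},
    {"x":0,"y":-0.24,"z":0,"ax":0,"ay":0,"az":0,"jaw":-1},
    {"x":0,"y":-0.29,"z":0,"ax":0,"ay":0,"az":0,"jaw":-1},
    {"x":0,"y":-0.34,"z":0,"ax":0,"ay":0,"az":0,"jaw":-1},
    {"x":0,"y":-0.39,"z":0,"ax":0,"ay":0,"az":0,"jaw":-1},
    {"x":0,"y":-0.43,"z":0,"ax":0,"ay":0,"az":0,"jaw":-1},
    {"x":0,"y":-0.46,"z":0,"ax":0,"ay":0,"az":0,"jaw":-1},
  ],
)

```text
time: 19.15
tool_pos: [639.1, 175.9, 167.2]
tcp_rot: [-3.141, -0.435, -0.122]
contact_force: [-0.1, 1.3, -3.5]
grip_width: 27.6
finger_force: 30.0
```

```bash
python3 st.py 0 -.46 0;  python3 - <<'E'
from h import *
C=load(); G=C.copy(); G[:3,3]+=Bd@[0,0,60]; print(G[:3,3]); r=[0,0,-.3,0,0,0]
C1=rowT(C,r); H=T([425.3,55.5,230],tool(Pst,Rst)[:3,:3]); print(C1[:3,3],need(C1,H))
p,d,m=cap('scene'); cv2.imwrite('pics/c5.png',cv2.resize(p[180:310,270:430,::-1],None,fx=4.5,fy=4.5))
E
```

```text
19.15 [639.1 175.9 167.2] [-3.141 -0.435 -0.122] F [-0.07  1.3  -3.52] M [ 0.01  0.72 -0.06] 27.6 29.988402128219604
local [  3.   160.65  39.64] cmd [  4.01 160.02  40.3 ] F [-1.7   1.28 -3.09] M [-0.1   0.72 -0.03]
[614.50803957 178.24519727 222.59231565]
[614.50668688 178.24349248 222.59178627] [-0.7678  0.7241 -0.3989  0.2893 -0.3469 -1.3046]
```

View pics/c5.png

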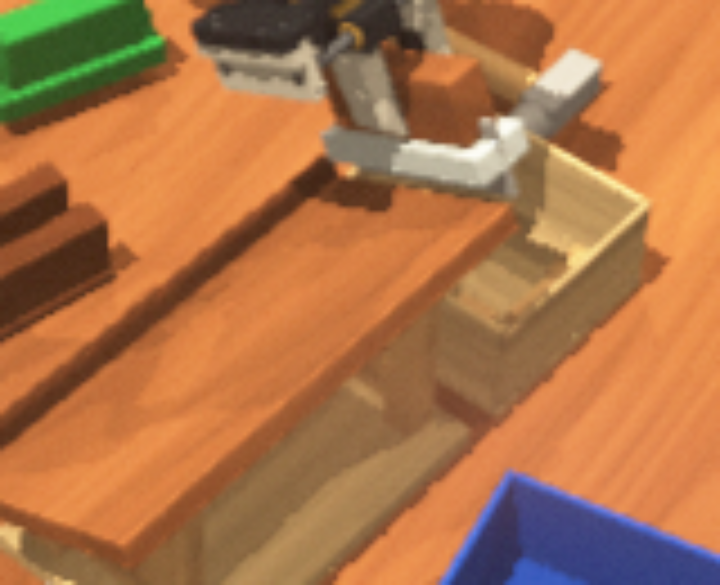

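Board is clear and the blade is past the end over the bin. Lifting and going back.

send_rows(
  rows=[
    {"x":0,"y":0,"z":-0.1,"ax":0,"ay":0,"az":0,"jaw":-1},
    {"x":0,"y":0,"z":-0.3,"ax":0,"ay":0,"az":0,"jaw":-1},
    {"x":-0.1,"y":0.1,"z":-0.5,"ax":0,"ay":0,"az":0,"jaw":-1},
    {"x":-0.35,"y":0.4,"z":-0.6,"ax":0.145,"ay":-0.17,"az":-0.65,"jaw":-1},
    {"x":-0.35,"y":0.4,"z":-0.6,"ax":0.145,"ay":-0.17,"az":-0.65,"jaw":-1},
    {"x":-0.35,"y":0.4,"z":-0.6,"ax":0.145,"ay":-0.17,"az":-0.65,"jaw":-1},
    {"x":-0.35,"y":0.4,"z":-0.6,"ax":0.145,"ay":-0.17,"az":-0.65,"jaw":-1},
    {"x":-0.35,"y":0.4,"z":-0.6,"ax":0.145,"ay":-0.17,"az":-0.65,"jaw":-1},
    {"x":-0.35,"y":0.4,"z":-0.6,"ax":0.145,"ay":-0.17,"az":-0.65,"jaw":-1},
    {"x":-0.35,"y":0.4,"z":-0.6,"ax":0.145,"ay":-0.17,"az":-0.65,"jaw":-1},
  ],
)

```text
time: 20.45
tool_pos: [516.1, 109.8, 247.4]
tcp_rot: [3.06, -0.222, 0.587]
contact_force: [0.5, -0.1, -2.7]
grip_width: 27.9
finger_force: 30.0
```

```bash
python3 st.py -.35 .4 -.6 .145 -.17 -.65;  python3 - <<'E'
from h import *
C=load(); print(C[:3,3])
for z in (200,140): print(need(C,T([425.3,55.5,z],tool(Pst,Rst)[:3,:3])))
E
```

```text
20.45 [516.1 109.8 247.4] [ 3.06  -0.222  0.587] F [ 0.51 -0.1  -2.67] M [-0.16  0.41 -0.04] 27.9 29.988561272621155
local [-66.47  80.11 160.52] cmd [-65.98  80.   160.29] F [-0.66 -0.03 -2.64] M [-0.21  0.39  0.05]
[516.64647925 109.62561069 247.39029548]
[-0.5692 -0.0378  0.1121  0.1463 -0.1768 -0.6542]
[-0.6351 -0.0617  0.4038  0.1463 -0.1768 -0.6542]
```

send_rows(
  rows=[
    {"x":-0.569,"y":-0.038,"z":0.112,"ax":0.1463,"ay":-0.1768,"az":-0.6542,"jaw":-1},
    {"x":-0.569,"y":-0.038,"z":0.112,"ax":0.1463,"ay":-0.1768,"az":-0.6542,"jaw":-1},
    {"x":-0.569,"y":-0.038,"z":0.112,"ax":0.1463,"ay":-0.1768,"az":-0.6542,"jaw":-1},
    {"x":-0.569,"y":-0.038,"z":0.112,"ax":0.1463,"ay":-0.1768,"az":-0.6542,"jaw":-1},
    {"x":-0.569,"y":-0.038,"z":0.112,"ax":0.1463,"ay":-0.1768,"az":-0.6542,"jaw":-1},
    {"x":-0.569,"y":-0.038,"z":0.112,"ax":0.1463,"ay":-0.1768,"az":-0.6542,"jaw":-1},
    {"x":-0.569,"y":-0.038,"z":0.112,"ax":0.1463,"ay":-0.1768,"az":-0.6542,"jaw":-1},
    {"x":-0.569,"y":-0.038,"z":0.112,"ax":0.1463,"ay":-0.1768,"az":-0.6542,"jaw":-1},
    {"x":-0.569,"y":-0.038,"z":0.112,"ax":0.1463,"ay":-0.1768,"az":-0.6542,"jaw":-1},
    {"x":-0.569,"y":-0.038,"z":0.112,"ax":0.1463,"ay":-0.1768,"az":-0.6542,"jaw":-1},
  ],
)

```text
time: 21.7
tool_pos: [425.2, 55.5, 200.0]
tcp_rot: [3.141, -0.0, 1.268]
contact_force: [-0.6, -0.4, -3.5]
grip_width: 27.8
finger_force: 30.0
```

```bash
python3 st.py -.569 -.038 .112 .1463 -.1768 -.6542;  python3 - <<'E'
from h import *
C=load(); print(C[:3,3]); print(need(C,T([425.3,55.5,74.3],tool(Pst,Rst)[:3,:3])))
p,d,m=cap('side'); cv2.imwrite('pics/c6.png',cv2.resize(p[170:330,190:390,::-1],None,fx=4,fy=3.75))
X=cloud(d,m); L=(X-Pb)@Bd; 
q=X[(d>0)&(abs(np.einsum('...i,i',X[...,:2]-[425,55],[np.sin(1.268),-np.cos(1.268)]))<45)&(X[...,2]>45)&(X[...,2]<54)&(abs(X[...,1]-55)<80)]; print('stand',cv2.minAreaRect(q[:,:2].astype(np.float32)))
E
```

```text
21.7 [425.2  55.5 200. ] [ 3.141 -0.     1.268] F [-0.64 -0.43 -3.52] M [-0.1   0.03  0.02] 27.8 29.98839944601059
local [-162.29   15.11  152.93] cmd [-162.19   15.21  152.9 ] F [-2.02 -0.51 -2.94] M [-0.08  0.02  0.06]
[425.31186638  55.54693889 200.02526884]
[-2.000e-04  0.000e+00  6.286e-01  0.000e+00  0.000e+00  0.000e+00]
stand ((423.79388427734375, 55.89862060546875), (134.32603454589844, 62.938133239746094), 73.12361145019531)
```

View pics/c6.png

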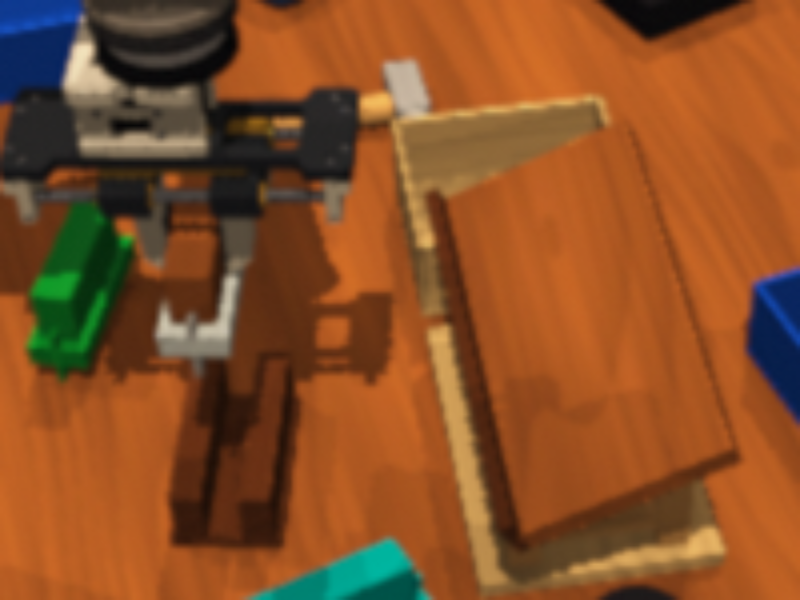

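Side crop shows the board empty and the scraper square above the stand, its blade over the slot at (235,400). Setting it down.

send_rows(
  rows=[
    {"x":0,"y":0,"z":0.1,"ax":0,"ay":0,"az":0,"jaw":-1},
    {"x":0,"y":0,"z":0.22,"ax":0,"ay":0,"az":0,"jaw":-1},
    {"x":0,"y":0,"z":0.34,"ax":0,"ay":0,"az":0,"jaw":-1},
    {"x":0,"y":0,"z":0.44,"ax":0,"ay":0,"az":0,"jaw":-1},
    {"x":0,"y":0,"z":0.52,"ax":0,"ay":0,"az":0,"jaw":-1},
    {"x":0,"y":0,"z":0.58,"ax":0,"ay":0,"az":0,"jaw":-1},
    {"x":0,"y":0,"z":0.61,"ax":0,"ay":0,"az":0,"jaw":-1},
    {"x":0,"y":0,"z":0.625,"ax":0,"ay":0,"az":0,"jaw":-1},
    {"x":0,"y":0,"z":0.627,"ax":0,"ay":0,"az":0,"jaw":-1},
    {"x":0,"y":0,"z":0.627,"ax":0,"ay":0,"az":0,"jaw":-1},
  ],
)

```text
time: 23.0
tool_pos: [425.5, 55.5, 74.9]
tcp_rot: [3.141, -0.0, 1.268]
contact_force: [-0.2, -0.2, -3.4]
grip_width: 27.7
finger_force: 30.0
```

```bash
python3 st.py 0 0 .627
```

```text
23.0 [425.5  55.5  74.9] [ 3.141 -0.     1.268] F [-0.23 -0.22 -3.39] M [-0.13  0.07  0.05] 27.7 29.988486170768738
local [-214.89   15.18   39.45] cmd [-215.19   15.2    39.24] F [-1.62 -0.25 -2.99] M [-0.1   0.06  0.1 ]
```

Still free by under 1 mm; lower slightly, then release.

send_rows(
  rows=[
    {"x":0,"y":0,"z":0.002,"ax":0,"ay":0,"az":0,"jaw":-1},
    {"x":0,"y":0,"z":0.004,"ax":0,"ay":0,"az":0,"jaw":-1},
    {"x":0,"y":0,"z":0.004,"ax":0,"ay":0,"az":0,"jaw":-1},
    {"x":0,"y":0,"z":0.004,"ax":0,"ay":0,"az":0,"jaw":0},
    {"x":0,"y":0,"z":0.004,"ax":0,"ay":0,"az":0,"jaw":1},
    {"x":0,"y":0,"z":0.004,"ax":0,"ay":0,"az":0,"jaw":1},
    {"x":0,"y":0,"z":0.004,"ax":0,"ay":0,"az":0,"jaw":1},
    {"x":0,"y":0,"z":0.004,"ax":0,"ay":0,"az":0,"jaw":1},
    {"x":0,"y":0,"z":0.004,"ax":0,"ay":0,"az":0,"jaw":1},
    {"x":0,"y":0,"z":0.004,"ax":0,"ay":0,"az":0,"jaw":1},
  ],
)

```text
time: 24.25
tool_pos: [425.2, 55.5, 73.8]
tcp_rot: [3.142, -0.0, 1.268]
contact_force: [-1.0, 0.4, 0.3]
grip_width: 90.4
finger_force: 0.0
```

send_rows(
  rows=[
    {"x":0,"y":0,"z":-0.05,"ax":0,"ay":0,"az":0,"jaw":1},
    {"x":0,"y":0,"z":-0.15,"ax":0,"ay":0,"az":0,"jaw":1},
    {"x":0,"y":0,"z":-0.4,"ax":0,"ay":0,"az":0,"jaw":1},
    {"x":0,"y":0,"z":-0.7,"ax":0,"ay":0,"az":0,"jaw":1},
    {"x":0,"y":0,"z":-0.9,"ax":0,"ay":0,"az":0,"jaw":1},
    {"x":0,"y":0,"z":-0.9,"ax":0,"ay":0,"az":0,"jaw":1},
    {"x":0,"y":0,"z":-0.9,"ax":0,"ay":0,"az":0,"jaw":1},
    {"x":0,"y":0,"z":-0.9,"ax":0,"ay":0,"az":0,"jaw":1},
    {"x":0,"y":0,"z":-0.9,"ax":0,"ay":0,"az":0,"jaw":1},
    {"x":0,"y":0,"z":-0.9,"ax":0,"ay":0,"az":0,"jaw":1},
  ],
)

```text
time: 25.5
tool_pos: [425.0, 55.5, 253.3]
tcp_rot: [-3.14, 0.0, 1.268]
contact_force: [-0.3, -0.6, -0.2]
grip_width: 91.7
finger_force: 0.0
```

```bash
python3 st.py 0 0 -.896
python3 - <<'E'
from h import *
p,d,m=cap('scene'); X=cloud(d,m)
q=X[(d>0)&(np.linalg.norm(X[...,:2]-[425,55],axis=-1)<70)&(X[...,2]>100)&(X[...,2]<125)]; print('grip',len(q),cv2.minAreaRect(q[:,:2].astype(np.float32)),np.median(q[:,2]))
L=X-(Pb+Bd@[0,210,0]); z=X[...,2]
a=p[190:290,330:430,::-1]
p2,d2,_=cap('side'); b=p2[170:270,270:370,::-1]
cv2.imwrite('pics/c7.png',cv2.resize(np.hstack([a,b]),None,fx=4,fy=4,interpolation=cv2.INTER_CUBIC))
E
```

```text
25.5 [425.   55.5 253.3] [-3.14   0.     1.268] F [-0.27 -0.62 -0.18] M [-0.11  0.07 -0.03] 91.7 0.0
local [-139.93   15.12  201.25] cmd [-139.45   15.21  201.65] F [-0.25 -0.65 -0.08] M [-0.12  0.05  0.03]
grip 386 ((426.6236572265625, 55.769840240478516), (101.99879455566406, 33.05284118652344), 72.05682373046875) 109.15031541188608
```

View pics/c7.png

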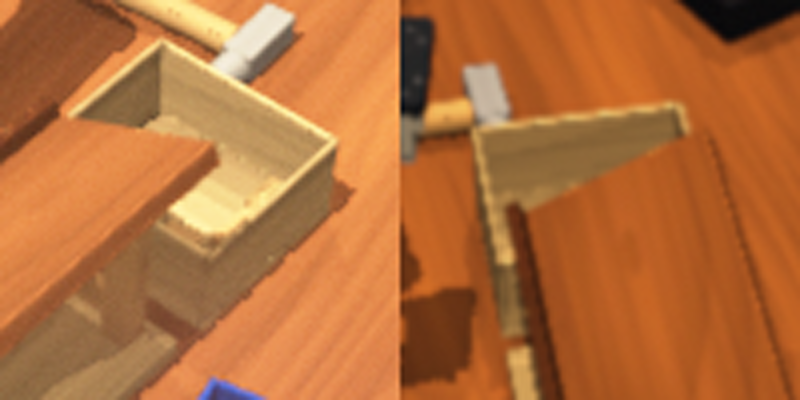

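Views show the board empty, and no chips on the bench around the bin; pale pieces seem to be in it. Checking the bin's contents numerically from the wrist camera and depth.

```bash
cat > chk.py <<'E'
from h import *
Y=Ro.from_euler('z',-.122).as_matrix(); Bc=np.array([*(Pb+Bd@[5,210,0])[:2],0])
print('bin',Bc)
p,d,m=cap('wrist'); W=np.load('wrist.npz')
for n,X,d in (('wrist',wcloud(W,m),d),)+tuple((n,cloud(np.load(n+'.npz')['d'],bot.camera_model(n)),np.load(n+'.npz')['d']) for n in ('scene','side')):
    L=(X-Bc)@Y; ok=d>0
    i=ok&(abs(L[...,0])<66)&(abs(L[...,1])<61)
    print(n,i.sum(),'z hist',[(b,int((i&(L[...,2]>b)&(L[...,2]<=b+5)).sum())) for b in range(-5,130,5)])
    out=ok&(L[...,2]>5)&(L[...,2]<30)&(abs(L[...,0])<140)&(abs(L[...,1])<140)&~((abs(L[...,0])<82)&(abs(L[...,1])<77))
    k,lab,st,ce=cv2.connectedComponentsWithStats(out.astype(np.uint8))
    for j in range(1,k):
        if st[j,4]>15: print('  out',ce[j].round(),st[j,4],np.median(L[lab==j],axis=0).round())
E
python3 chk.py
```

```text
bin [663.55434963 222.58764012   0.        ]
wrist 5539 z hist [(-5, 0), (0, 1056), (5, 1293), (10, 566), (15, 143), (20, 375), (25, 159), (30, 1140), (35, 101), (40, 93), (45, 110), (50, 96), (55, 105), (60, 108), (65, 135), (70, 23), (75, 0), (80, 0), (85, 0), (90, 0), (95, 0), (100, 2), (105, 3), (110, 2), (115, 5), (120, 4), (125, 4)]
  out [443. 114.] 1328 [ -65. -120.   15.]
scene 403 z hist [(-5, 5), (0, 114), (5, 130), (10, 50), (15, 29), (20, 24), (25, 3), (30, 2), (35, 1), (40, 2), (45, 0), (50, 1), (55, 1), (60, 3), (65, 16), (70, 6), (75, 0), (80, 0), (85, 0), (90, 0), (95, 0), (100, 2), (105, 3), (110, 0), (115, 0), (120, 2), (125, 1)]
  out [382. 201.] 138 [-66. 135.  22.]
  out [358. 274.] 330 [  44. -124.   15.]
side 120 z hist [(-5, 0), (0, 10), (5, 15), (10, 5), (15, 3), (20, 3), (25, 3), (30, 9), (35, 4), (40, 6), (45, 3), (50, 7), (55, 4), (60, 7), (65, 9), (70, 8), (75, 0), (80, 0), (85, 0), (90, 0), (95, 0), (100, 3), (105, 2), (110, 4), (115, 2), (120, 1), (125, 2)]
  out [286. 200.] 78 [-78. 136.  21.]
  out [294. 244.] 22 [-83. -54.  15.]
  out [300. 263.] 85 [ -75. -117.   14.]
```

```bash
python3 -c "
from plant import bot
print(bot.close_job())"
```

```text
the job is handed in; nothing more can be done
None
```

I swept all four offcuts off the board's bin end with a light press (about 8 N) and set the scraper back in its stand. The job is handed in at about 26 s with no verdict returned; bin depth readings show a pile below the rim, but I couldn't count the four pieces one by one.

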